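# Clamp a jar of dowels and unscrew its tight lid

### The job

Stand the glass jar of dowels in the V block of the clamping jig and swing the jig's cam lever fully over, so that the jar is gripped fast against turning. Then unscrew the jar's tight metal lid anticlockwise, stop turning once the threads let go, and finish while still holding the lid level, two to four centimetres straight above the open jar. Leave the jar upright in the clamp and do not knock the other things on the bench about.

Things in the scene. Friction and masses are not known exactly. Their poses are not given: they have to be found in the camera images.
- lid_mid (a point): Centre of the jar's plain steel lid, 62 mm across, 20 mm high, z up. On the jar it spans 66 to 86 mm above the jar's foot. Tight: 0.3 to 0.7 N m breaks it loose; it carries the jar. 3 lugs: turned anticlockwise (from above) it lifts off from 55 degrees on, a stop comes at 100, so turn 75 to 80; it need not rise while turning. A 18 mm lift clears the rim. Its x axis starts along the jar's x.
- jar_mid (a point): Squat round clear-glass jar holding wooden dowel pins: body 66 mm across up to 56 mm high, neck 51 mm, rim 84 mm high, about 0.32 kg. Origin on its axis, half-way up (42 mm above its foot), z up. It starts standing on the bench with the lid on. Unclamped, it only turns along with the lid.
- jig_seat (a point): Clamping jig: plywood board 180 x 222 x 18 mm fixed on the bench, a wooden V block (120 mm wide, 45 mm high, 90 degree V), facing it a sliding jaw moved by a cam lever. Point on the board's top, on the jar's axis when fully in the V; +y points out of the V to the jaw, z up. Lever open, the jar has 10 to 12 mm play along +y: stand it 5 mm out (3 mm either way); the jaw pushes it home.
- cam_grip (a point): Middle of the upright wooden grip peg on the end of the cam lever: diameter 18 mm, from 54 to 94 mm above the board's top, this point 74 mm above it (92 mm above the bench). The lever bar itself lies 42 to 56 mm above the board. The peg travels in a level arc of radius 115 mm around the pivot.
- cam_pivot (a point): Point on the upright pivot axis of the cam, at the same height as the peg's middle, about 92 mm along +y from the jar's seat.
- cam (a joint): Angle of the cam lever: 0 fully open (starts at up to 0.15), grows clockwise seen from above to its end stop at 1.745 rad, fully clamped. About 4 to 5 N at the peg move it; the last 0.5 rad squeezes the jar and takes up to about 10 N. It stays where it is left.
- tin: Bystander: low round steel wax tin, diameter 71 mm, 42 mm high, origin under its centre. It and the jar may swap places.
- square: Bystander: try square lying flat, dark wooden stock 115 mm long and 16 mm high, steel blade 160 mm; origin under the stock's middle.
- blank: Bystander: plywood blank 130 x 100 x 6 mm lying flat, origin under its centre.
- screwdriver: Bystander: screwdriver lying on the bench.
- brush: Bystander: bench brush lying on the bench.
- glue: Bystander: white glue bottle, diameter 58 mm, 170 mm high, standing; origin under its centre.
- sander: Bystander: cork sanding block 110 x 60 x 30 mm, origin under its centre.
Mind the look-alikes: they are no part of the job. What is shaped like the part that bears lid_mid but blue or red is not meant.

How it is judged:
On the way, in this order (a step that is already met when the one before it is completed fails the run):
1. the jar stands in the V with its lid still screwed on, and the cam lever is fully over and presses on it (value of joint cam above 1.6 rad and contact force between jar and jig above 25 N and horizontal distance between jar_mid and jig_seat below 0.007 m and z of jar_mid in the frame of jig_seat below 0.046 m and angle between jar_mid's own z axis and vertical below 0.08 rad and z of lid_mid in the frame of jar_mid below 0.038 m and angle between the x axis of lid_mid and the x axis of jar_mid, either way round below 0.35 rad), for 0.2 s.
2. the lid has been turned out of its threads on the jar while the jar is clamped (angle between the x axis of lid_mid and the x axis of jar_mid, either way round above 0.8 rad and z of lid_mid in the frame of jar_mid below 0.044 m and horizontal distance between jar_mid and jig_seat below 0.007 m and value of joint cam above 1.6 rad), for 0.05 s.
At the end, for the whole second after the job is handed in: Jar upright on the board in the V (within 7 mm), lever at 1.6 rad or more and pressing it; lid still in the fingers, off the jar, level (0.15 rad), centred over it (15 mm), lower edge 2 to 50 mm above the rim, turned 0.7 rad or more from the jar's x axis line (value of joint cam above 1.6 rad and contact force between jar and jig above 25 N and horizontal distance between jar_mid and jig_seat below 0.007 m and z of jar_mid in the frame of jig_seat below 0.046 m and angle between jar_mid's own z axis and vertical below 0.08 rad and z of lid_mid in the frame of jar_mid between 0.054 and 0.102 m and horizontal distance between lid_mid and jar_mid below 0.015 m and angle between lid_mid's own z axis and vertical below 0.15 rad and angle between the x axis of lid_mid and the x axis of jar_mid, either way round above 0.7 rad and contact force between the fingers and lid above 1 N and contact force between lid and jar below 0.05 N and linear speed of lid below 0.02 m/s); the arm keeps its last pose, push and grip.
It fails at once if the jar is tipped (angle between jar_mid's own z axis and vertical above 0.35 rad).
It fails at once if another thing on the bench is shoved away (distance of any of tin, square, blank, screwdriver, brush, glue, sander from where it was at the start of the episode above 0.05 m).
It also fails if it takes over 64 s, if anything falls off the work surface, if the arm or the gripper's body presses on something with over 40 N, if the wrist force passes 120 N, or if a joint passes its speed limit or range.

### The arm

A 6-joint arm with a two-finger parallel gripper is mounted at the origin on the work surface. World frame = base frame: x ahead of the robot, y to its left, z up, the work surface at z = 0. Lengths are in m, angles in rad, forces in N, time in s.
With the tool pointing down it reaches from about 0.325 to 0.9 m from the base axis. Payload 3.5 kg.
Tool frame: the origin (TCP) lies at the very end of the fingers, on their centre line; the grasp point (between the pads) lies behind it (r.pinch_z is the z of the grasp point in the tool frame, in m); z points along the fingers, y is the direction in which the jaws open and shut (so a half turn about z gives the same grasp; the last joint's range is limited). The gripper opens to 85 mm and grips with 20 to 120 N. Pads are 22 mm wide; open, the fingers measure 114 mm over their backs; the gripper's body (76 mm by 85 mm) begins 54 mm behind the grasp point. The pads swing forward as they close: fully open they stand 13 mm farther back than shut.
Start: joints at [-1.347, 0.276, -0.026, 1.268, 0, 1.467], TCP at [0.201, -0.592, 0.231] pointing down, gripper open.
Joint ranges: [-3.12, 3.12], [-0.85, 1.88], [-1.08, 1.24], [-1.95, 2.15], [-1.57, 1.53], [-3.14, 3.14]. Speed limits (rad/s): [2.57, 2.57, 3.14, 3.14, 3.14, 3.14].

### API

Orientations are given as a 3x3 rotation matrix whose columns are the frame's x, y, z axes.
In Python, from plant import r gives the robot as it stands. The module is installed in compiled form; this text tells all that it offers.
- The arm moves only by the tool play_rows, never from a script. Its argument "moves" is a list of rows, each a list of 7 numbers: the finger opening in mm, from 0 to 85.4, then the shift along the tool's x, y, z in mm, then the turn, a rotation vector about the tool's x, y, z in rad. A call has 1 to 12 rows; each row shifts and turns the commanded pose from where the row before left it, along the tool's axes as they then stand; what a row does not reach is not made up. A row lasts 1/8 s, in which the tool goes at most 62.5 mm and 10.7 degrees, less where a joint would pass 70% of its speed; a pose out of reach is approached as far as the arm can. A call is refused whole if a number of a shift passes 62.5 or a number of a turn 0.188, either way. A call with a gripper value outside its range is refused whole. The fingers move at their own pace and stop on an object; "newtons" is the grip in N (left out, the last holds). Time passes only in rows, so rows that do not move let the fingers close. It gives the time, the measured TCP pose, the force and the opening at its end, in the units of the state.
- r.read_state(): the state, without advancing time (a new reading comes with each control period).
- r.snapshot(name): name is "scene" or "top" or "wrist"; returns a dict with "frame" (420x560x3 uint8, red, green, blue), "fov_y" (degrees; the focal length in pixels is half the picture's height over the tangent of half this angle, whatever the lens; pixels are square), "cx", "cy" (the principal point, pixels), "extrinsics" (4x4, takes a point from world to camera coordinates); the wrist camera has in their place "hand_eye" (4x4, takes a point from camera to tool coordinates, whose origin is the TCP and whose axes are the flange's). Camera axes: x right, y down, z forward; pixel columns grow to the right and rows downward; lengths in m; the calibration is good to about 2 mm. A picture is of the moment at which its call begins: read the wrist's pose just before it. There is no depth.
- r.finish_job(): hands the job in, once; it reports no verdict.
The state is a dict: "time": time; "joints": joint angles; "qvel": joint speeds; "effort": joint torques, N m; "tool_pos": TCP position; "eef_rot": TCP orientation; "wrist_force": force on the tool from outside, world axes, zero at the start; "wrist_torque": the same for the moment, N m; "gripper_width": opening from 0.0 (shut) to 1.0 (fully open).
Only numpy, scipy, OpenCV 4.12 (cv2) and the standard library are available. Lean on these libraries where they do the work, as an engineer would, in place of code of your own. Each camera call takes 0.05 s, during which the arm holds its last target. There are 200 camera calls.

## Working session

There is one attempt and no reset: what is moved stays moved. The work goes in short steps, Python scripts to look and compute and a tool call to move; the robot and the scene stay as the last step left them, time stands still between calls to the robot, and variables do not carry over. Pictures are saved under pics/ and viewed, about 8 in all and at most 12, crops included, and the job is handed in when it is done.

Besides the shell and the picture viewer there is one more tool, called after ">>>" as name([rows], argument=value, ...), one row to a line, values as JSON. play_rows: Moves the arm, as the interface text tells. Its arguments: {"type":"object","properties":{"moves":{"type":"array","items":{"type":"array","items":{"type":"number"}}},"newtons":{"type":"number"}},"required":["moves"]}

```bash
mkdir -p pics
cat > h.py <<'E'
import numpy as np, cv2
from plant import r
def snap(n,f=None):
    s=r.read_state(); d=r.snapshot(n); im=d["frame"]
    fy=im.shape[0]/2/np.tan(np.radians(d["fov_y"])/2)
    if n=="wrist":
        T=np.eye(4);T[:3,:3]=s["eef_rot"];T[:3,3]=s["tool_pos"]; C=T@np.array(d["hand_eye"])
    else: C=np.linalg.inv(np.array(d["extrinsics"]))
    if f: cv2.imwrite("pics/"+f+".png",im[:,:,::-1])
    return im,dict(f=fy,cx=d["cx"],cy=d["cy"],C=C)
def ray(c,u,v):
    d=c["C"][:3,:3]@np.array([(u-c["cx"])/c["f"],(v-c["cy"])/c["f"],1]); return c["C"][:3,3],d
def onz(c,u,v,z):
    o,d=ray(c,u,v); return o+d*(z-o[2])/d[2]
def proj(c,p):
    q=np.linalg.inv(c["C"])@np.append(p,1); return c["f"]*q[0]/q[2]+c["cx"],c["f"]*q[1]/q[2]+c["cy"]
E
python3 - <<'E'
from h import *
s=r.read_state();print(s,r.pinch_z)
for n in("top","scene"):
    im,c=snap(n,n+"0");print(c)
E
```

```text
{'time': 0.0, 'joints': array([-1.34737334e+00,  2.77140821e-01, -2.78889845e-02,  1.26801035e+00,
       -1.42225498e-05,  1.46742317e+00]), 'qvel': array([-0.00075873,  0.00146479,  0.00068604,  0.0018319 ,  0.00084546,
       -0.00159813]), 'effort': array([ 2.06646262e-03, -4.45503473e+01,  2.95208341e+01,  1.62935781e-02,
       -4.86302940e-05,  1.45123141e-05]), 'tool_pos': array([ 0.20045907, -0.59115153,  0.23015104]), 'eef_rot': array([[ 9.47075723e-01,  3.21009833e-01, -5.11032005e-04],
       [ 3.21010166e-01, -9.47073228e-01,  2.18490857e-03],
       [ 2.17392405e-04, -2.23332033e-03, -9.99997483e-01]]), 'wrist_force': array([-0.06862866,  0.33446455, -0.21817392]), 'wrist_torque': array([-0.01491101,  0.08274627,  0.03832525]), 'gripper_width': 1.0003094578403326} -0.0187
{'f': np.float64(424.68661556225413), 'cx': 281.02861293051404, 'cy': 213.75094050580205, 'C': array([[ 0.00407496, -0.99796061,  0.06370254,  0.43233436],
       [-0.99996589, -0.00360888,  0.00742989,  0.01836805],
       [-0.00718484, -0.06373064, -0.99794127,  1.31159167],
       [ 0.        ,  0.        ,  0.        ,  1.        ]])}
{'f': np.float64(476.76194313602923), 'cx': 281.8289116341903, 'cy': 207.05981884496222, 'C': array([[ 0.3490063 ,  0.78258612, -0.51551292,  1.21449456],
       [ 0.93711949, -0.29221043,  0.19084057, -0.26035747],
       [-0.00128907, -0.54970177, -0.83535999,  1.20816057],
       [ 0.        ,  0.        ,  0.        ,  1.        ]])}
```

View pics/top0.png

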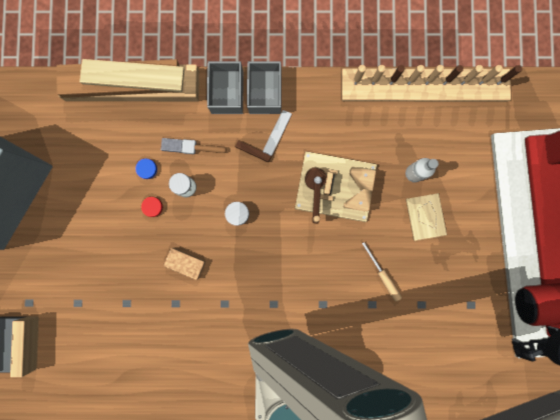

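View pics/scene0.png

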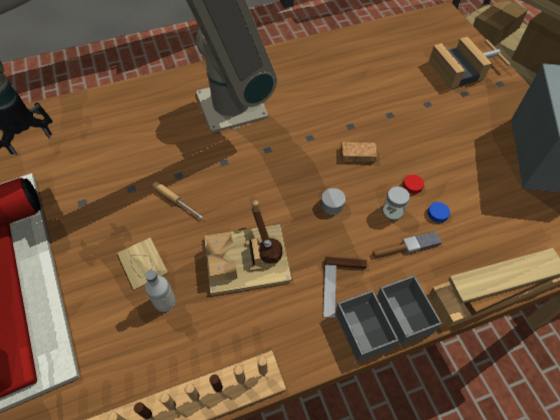

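The top view shows the jar at about (181,184) with tin at (236,213). The jig board is around (337,187), with the cam pivot at (317,179) and the peg near (316,218). I'll zoom in on the jig and jar.

Run:
```python
from h import *
a=cv2.imread("pics/top0.png");b=cv2.imread("pics/scene0.png")
A=cv2.resize(a[145:230,285:390],None,fx=5,fy=5,interpolation=cv2.INTER_CUBIC)[:425,:]
B=cv2.resize(a[155:205,155:205],None,fx=5,fy=5,interpolation=cv2.INTER_CUBIC)
out=np.zeros((425,780,3),np.uint8);out[:,:525]=A;out[:250,530:780]=B
cv2.imwrite("pics/crop1.png",out)
```

```text
(no output)
```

View pics/crop1.png

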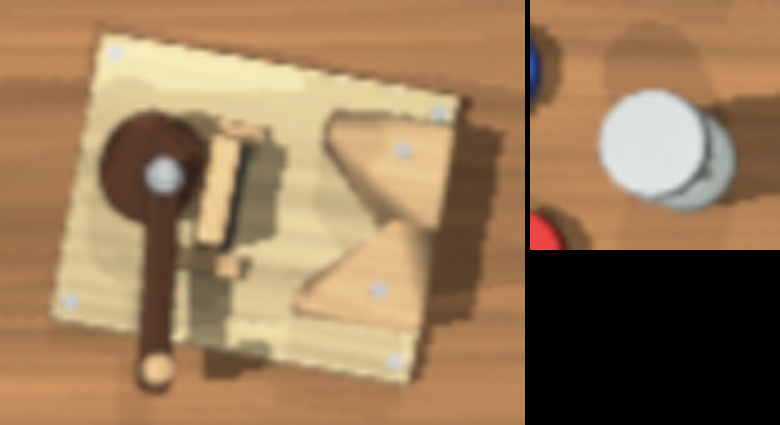

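```bash
cat > m1.py <<'E'
from h import *
im,c=snap("top")
P=lambda u,v,z:onz(c,285+(u+.5)/5-.5,145+(v+.5)/5-.5,z)[:2]
cs=np.array([P(*q,.018) for q in[(103,35),(460,97),(410,383),(52,318)]])
print("corners",cs, [np.linalg.norm(cs[i]-cs[i-1]) for i in range(4)])
y=(cs[0]-cs[1]+cs[3]-cs[2]);y/=np.linalg.norm(y);x=np.array([y[1],-y[0]])
ctr=cs.mean(0);print("ctr",ctr,"y",y,"ang",np.degrees(np.arctan2(y[1],y[0])))
for n,q in dict(pivot=(164,176,.08),peg=(155,368,.112),scrA=(403,152,.063),scrB=(378,290,.063),jaw=(220,190,.06)).items():
    p=P(*q);print(n,p,"rel ctr xy",(p-ctr)@x,(p-ctr)@y)
pv=P(164,176,.08);pg=P(155,368,.112);print("rad",np.linalg.norm(pv-pg),"seat from pivot",pv-.092*y)
# lid
print("lid",onz(c,155+(123+.5)/5-.5,155+(145.5)/5-.5,.086))
lid_l=[onz(c,155+(k-530)/5,184,.086) for k in(599,706)];print(lid_l)
hsv=cv2.cvtColor(im,cv2.COLOR_RGB2HSV);
E
python3 m1.py
```

```text
corners [[ 0.70697923 -0.04566367]
 [ 0.66902929 -0.2648128 ]
 [ 0.49312727 -0.23261618]
 [ 0.53205127 -0.0146025 ]] [np.float64(0.17766425091793134), np.float64(0.22241074561777863), np.float64(0.17882433723485888), np.float64(0.22146115293215146)]
ctr [ 0.60029677 -0.13942379] y [0.17319006 0.98488842] ang 80.02665181797755
pivot [ 0.61064249 -0.07823109] rel ctr xy -0.00040858264178227077 0.0620597552606723
peg [ 0.49665978 -0.07048489] rel ctr xy -0.1140104059935774 0.04994822593083967
scrA [ 0.62783883 -0.22094545] rel ctr xy 0.04124460082970279 -0.07551973364586714
scrB [ 0.5458101  -0.20553082] rel ctr xy -0.04221421017322617 -0.07454459832657487
jaw [ 0.60527809 -0.11297271] rel ctr xy 0.00032498231758718856 0.026914073223104767
rad 0.11424562753803692 seat from pivot [ 0.59470901 -0.16884083]
lid [0.59741569 0.32418262 0.086     ]
[array([0.59614987, 0.35448113, 0.086     ]), array([0.59634379, 0.29210109, 0.086     ])]
```

>>> play_rows([
  [85, 0, 0, 0, 0, 0, -0.187],
  [85, 0, 0, 0, 0, 0, -0.187],
  [85, 0, 0, 0, 0, 0, -0.187],
  [85, 56, -16, 0, 0, 0, 0],
  [85, 56, -16, 0, 0, 0, 0],
  [85, 56, -16, 0, 0, 0, 0],
  [85, 56, -16, 0, 0, 0, 0],
  [85, 56, -16, 0, 0, 0, 0],
  [85, 56, -16, 0, 0, 0, 0],
  [85, 56, -16, 0, 0, 0, 0],
  [85, 56, -16, 0, 0, 0, 0],
  [85, 56, -16, 0, 0, 0, 0],
])

```text
time: 1.65
tool_pos: [0.4073, -0.1083, 0.2313]
eef_rot: [[0.631, 0.776, 0.001], [0.776, -0.631, -0.0], [0.0, 0.001, -1.0]]
wrist_force: [1.0, -1.0, 0.3]
gripper_width: 0.995
```

>>> play_rows([
  [85, 56, -16, 0, 0, 0, 0],
  [85, 56, -16, 0, 0, 0, 0],
  [85, 56, -16, 0, 0, 0, 0],
  [85, 56, -16, 0, 0, 0, 0],
  [85, 56, -16, 0, 0, 0, 0],
  [85, 56, -16, 0, 0, 0, 0],
  [85, 56, -16, 0, 0, 0, 0],
  [85, 0, 0, 0, 0, 0, 0],
  [85, 0, 0, 0, 0, 0, 0],
])

```text
time: 2.78
tool_pos: [0.5668, 0.2644, 0.2306]
eef_rot: [[0.631, 0.776, -0.002], [0.776, -0.631, -0.001], [-0.002, -0.001, -1.0]]
wrist_force: [1.0, -0.0, -0.5]
gripper_width: 0.994
```

```bash
cat >> h.py <<'E'
def delta(p,s=None):
    s=s or r.read_state(); return np.round(1000*s["eef_rot"].T@(np.array(p)-s["tool_pos"]),1)
E
python3 - <<'E'
from h import *
s=r.read_state();print(s["tool_pos"],s["eef_rot"],s["joints"],s["time"])
im,c=snap("wrist","w1");print(c["C"],proj(c,[.597,.324,.086]))
print(delta([.597,.324,.23]))
E
```

```text
[0.56683946 0.26436455 0.23060205] [[ 6.30749551e-01  7.75984587e-01 -1.71021939e-03]
 [ 7.75984222e-01 -6.30751497e-01 -1.01800979e-03]
 [-1.86868335e-03 -6.84994046e-04 -9.99998019e-01]] [ 3.33274607e-01  2.78926570e-01 -2.45775413e-02  1.26924136e+00
 -4.02515184e-04  2.58659215e+00] 2.775
[[ 7.75983426e-01 -5.99107141e-01 -1.97282430e-01  6.16134286e-01]
 [-6.30752670e-01 -7.37491450e-01 -2.41365760e-01  3.26720775e-01]
 [-8.90154986e-04  3.11732249e-01 -9.50169570e-01  3.71989550e-01]
 [ 0.00000000e+00  0.00000000e+00  0.00000000e+00  1.00000000e+00]] (np.float64(264.1698966448306), np.float64(128.1815461837112))
[ 65.8 -14.6   0.8]
```

View pics/w1.png

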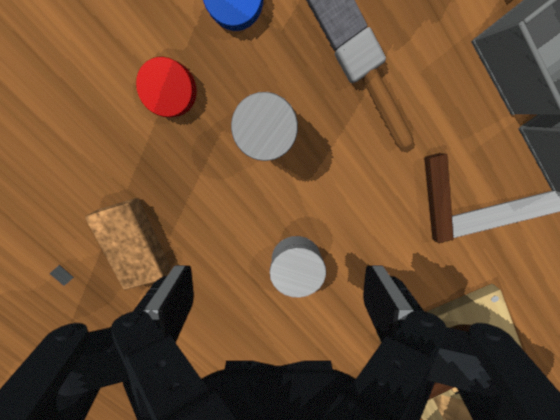

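The wrist view shows the presumed jar lid at (264,126), which matches the prediction of (264,128), and the other round top at (298,267). I'll triangulate both heights.

Run:
```python
from h import *
im,c=snap("wrist");t,ct=snap("top");s,cs=snap("scene")
def tri(L):
    A=np.zeros((3,3));b=np.zeros(3)
    for cc,u,v in L:
        o,d=ray(cc,u,v);d/=np.linalg.norm(d);M=np.eye(3)-np.outer(d,d);A+=M;b+=M@o
    p=np.linalg.solve(A,b);return p,[np.round(np.subtract(proj(cc,p),(u,v)),1) for cc,u,v in L]
def ell(im,c,u,v,rad):
    g=cv2.cvtColor(im,cv2.COLOR_RGB2HSV);m=((g[...,1]<40)&(g[...,2]>100)).astype(np.uint8)
    n,l,st,ce=cv2.connectedComponentsWithStats(m);k=l[int(v),int(u)];print("area",st[k],ce[k]);
    return ce[k]
a=ell(im,c,264,126,1);b=ell(im,c,298,270,1)
print(c["f"])
print("jar?",tri([(c,*a),(ct,179.6,184)]),"tin?",tri([(c,*b),(ct,236.5,213.5)]))
print("jar3",tri([(c,*a),(cs,398,194)]),"tin3",tri([(c,*b),(cs,334,197)]))
for p in(a,):print(onz(c,*p,.086))
cv2.imwrite("pics/crop2.png",cv2.resize(s[150:250,300:460],None,fx=5,fy=5,interpolation=cv2.INTER_CUBIC)[:,:,::-1])
```

```text
area [ 231   92   66   68 3505] [263.42910128 125.38231098]
area [ 270  237   56   60 2312] [296.28762976 269.92949827]
297.9856806373832
jar? (array([0.5975614 , 0.32567526, 0.07550522]), [array([ 0.1, -0. ]), array([-0.,  0.])]) tin? (array([0.51356303, 0.16256629, 0.03419502]), [array([ 0.5, -0.1]), array([-0.1,  0.2])])
jar3 (array([0.5971811 , 0.32490438, 0.08547404]), [array([-0.2,  1.4]), array([0.4, 0.2])]) tin3 (array([0.51395976, 0.16489909, 0.03868301]), [array([-0.1,  0.3]), array([0.1, 0.1])])
[0.59812956 0.32575778 0.086     ]
```

View pics/crop2.png

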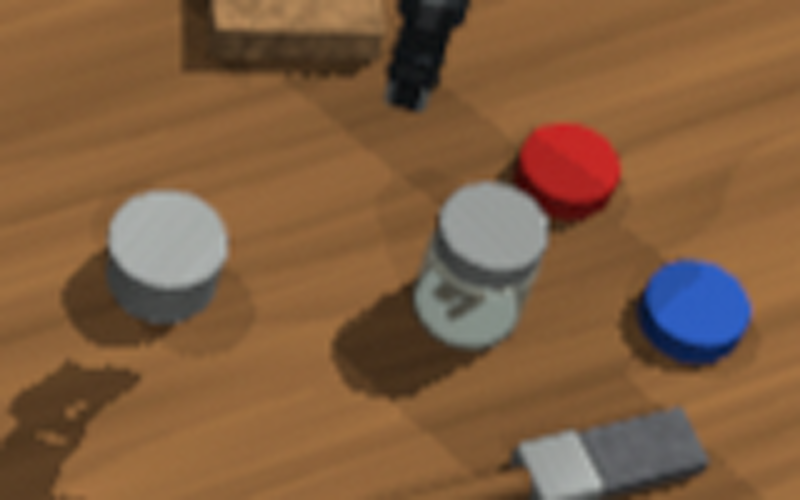

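The crop confirms it: the glass jar with the steel lid is the right-hand object, with its lid at z≈0.086, (0.598,0.325). The low tin stands to the left. I'll grasp the lid now.

>>> play_rows([
  [85, 33, -7, 0, 0, 0, 0],
  [85, 33.6, -7.1, 0, 0, 0, 0],
  [85, 0, 0, 50, 0, 0, 0],
  [85, 0, 0, 50, 0, 0, 0],
  [85, 0, 0, 35, 0, 0, 0],
  [85, 0, 0, 25, 0, 0, 0],
  [85, 0, 0, 13, 0, 0, 0],
  [85, 0, 0, 0, 0, 0, 0],
  [85, 0, 0, 0, 0, 0, 0],
])

```text
time: 4.1
tool_pos: [0.5998, 0.3254, 0.0599]
eef_rot: [[0.631, 0.775, 0.002], [0.775, -0.631, 0.001], [0.002, 0.001, -1.0]]
wrist_force: [0.4, 0.3, 0.6]
gripper_width: 0.997
```

>>> play_rows([
  [50, 0, 0, 0, 0, 0, 0],
  [50, 0, 0, 0, 0, 0, 0],
  [50, 0, 0, 0, 0, 0, 0],
  [50, 0, 0, 0, 0, 0, 0],
  [50, 0, 0, 0, 0, 0, 0],
  [50, 0, 0, 0, 0, 0, 0],
  [50, 0, 0, 0, 0, 0, 0],
], newtons=60)

```text
time: 4.97
tool_pos: [0.6002, 0.3261, 0.0604]
eef_rot: [[0.631, 0.776, 0.003], [0.776, -0.631, 0.002], [0.003, 0.002, -1.0]]
wrist_force: [0.4, 0.8, 5.4]
gripper_width: 0.707
```

Run:
```python
from h import *
im,c=snap("wrist","w2");s=r.read_state();print(s["tool_pos"],s["gripper_width"],s["time"])
```

```text
[0.60018157 0.32606996 0.06046527] 0.7051993127422634 5.025
```

View pics/w2.png

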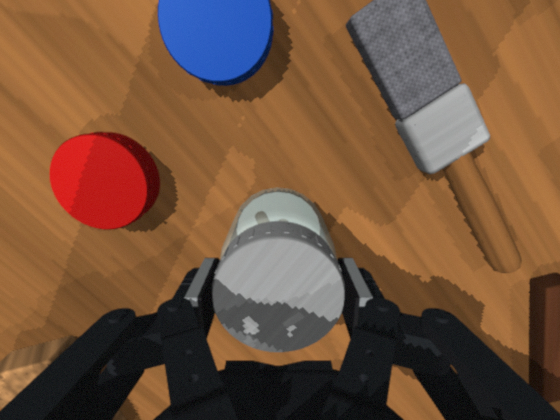

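The lid sits between the pads, with its top disc centred at about (279,287). I'll lift it and measure its offset from the TCP.

>>> play_rows([
  [50, 0, 0, -5, 0, 0, 0],
  [50, 0, 0, -15, 0, 0, 0],
  [50, 0, 0, -30, 0, 0, 0],
  [50, 0, 0, -30, 0, 0, 0],
  [50, 0, 0, -20, 0, 0, 0],
  [50, 0, 0, 0, 0, 0, 0],
  [50, 0, 0, 0, 0, 0, 0],
])

```text
time: 5.9
tool_pos: [0.5977, 0.3248, 0.157]
eef_rot: [[0.631, 0.776, -0.002], [0.776, -0.631, -0.001], [-0.002, -0.001, -1.0]]
wrist_force: [-0.4, 0.7, -4.4]
gripper_width: 0.705
```

Run:
```python
from h import *
s=r.read_state();im,c=snap("wrist","w3");print(s["tool_pos"],s["gripper_width"],s["wrist_force"],s["wrist_torque"])
z=s["tool_pos"][2]+.0256
print("pred lid",proj(c,np.append(s["tool_pos"][:2],z)))
g=cv2.cvtColor(im,cv2.COLOR_RGB2HSV);m=((g[...,1]<45)&(g[...,2]>60)).astype(np.uint8)
n,l,st,ce=cv2.connectedComponentsWithStats(m);k=l[285,280];print(st[k],ce[k])
ys,xs=np.nonzero(l==k)
for v in range(225,360,10):
    q=xs[ys==v]; print(v,q.min() if len(q) else 0,q.max() if len(q) else 0,end="; ")
# lower (near) rim edge and the widest row -> offset along tool x
R=s["eef_rot"]
for u,v in((279,287),(279,350),(279,223)): print((u,v),np.round(1000*R.T@(onz(c,u,v,z)-s["tool_pos"]),1))
print(delta([.596,-.164,s["tool_pos"][2]]))
```

```text
[0.5976953  0.32480326 0.15696607] 0.7047994221031307 [-0.3552865   0.68600179 -4.40328896] [ 0.04649254  0.00464248 -0.01746493]
pred lid (np.float64(280.6531453035704), np.float64(297.01209550996793))
[  213   192   133   179 17254] [281.27721108 281.88791005]
225 236 321; 235 232 325; 245 227 328; 255 222 334; 265 218 339; 275 214 341; 285 213 343; 295 213 344; 305 214 343; 315 217 339; 325 224 334; 335 233 338; 345 249 341; 355 282 345; (279, 287) [  5.2  -0.8 -25.6]
(279, 350) [-29.9  -0.7 -25.5]
(279, 223) [ 35.7  -0.8 -25.7]
[-3.799e+02  3.073e+02  1.000e-01]
```

>>> play_rows([
  [50, -19, 15.3, 0, 0, 0, 0],
  [50, -38, 30.8, 0, 0, 0, 0],
  [50, -38, 30.8, 0, 0, 0, 0],
  [50, -38, 30.8, 0, 0, 0, 0],
  [50, -38, 30.8, 0, 0, 0, 0],
  [50, -38, 30.8, 0, 0, 0, 0],
  [50, -38, 30.8, 0, 0, 0, 0],
  [50, -38, 30.8, 0, 0, 0, 0],
  [50, -38, 30.8, 0, 0, 0, 0],
  [50, -38, 30.8, 0, 0, 0, 0],
  [50, -19, 15.3, 0, 0, 0, 0],
  [50, 0, 0, 0, 0, 0, 0],
])

```text
time: 7.45
tool_pos: [0.5966, -0.1657, 0.1575]
eef_rot: [[0.634, 0.774, -0.001], [0.774, -0.634, 0.001], [-0.0, -0.001, -1.0]]
wrist_force: [-0.5, 0.8, -4.7]
gripper_width: 0.707
```

>>> play_rows([
  [50, 0, 0, 25, 0, 0, 0],
  [50, 0, 0, 10, 0, 0, 0],
  [50, 0, 0, 0, 0, 0, 0],
  [50, 0, 0, 0, 0, 0, 0],
])

```text
time: 7.95
tool_pos: [0.5981, -0.1634, 0.124]
eef_rot: [[0.63, 0.776, 0.001], [0.776, -0.63, -0.0], [0.0, 0.001, -1.0]]
wrist_force: [0.5, 0.3, -4.2]
gripper_width: 0.704
```

Run:
```python
from h import *
s=r.read_state();print(s["tool_pos"],s["joints"],s["wrist_force"],delta([.596,-.164,.0795]))
im,c=snap("wrist");im2,c2=snap("scene")
b=c2;u,v=map(int,proj(c2,[.6,-.15,.1]));print(u,v)
o=np.zeros((420,800,3),np.uint8);o[:,:400]=im[:,80:480];o[:400,400:]=cv2.resize(im2[v-60:v+60,u-60:u+60],(400,400),interpolation=cv2.INTER_CUBIC)
cv2.imwrite("pics/p7.png",o[:,:,::-1])
```

```text
[ 0.59805762 -0.16340666  0.12396306] [-3.71009176e-01  3.39946803e-01 -1.75812368e-01  1.05412168e+00
  1.39651132e-04  1.88195831e+00] [ 0.48433201  0.25983596 -4.17558793] [-1.8 -1.3 44.5]
240 243
```

View pics/p7.png

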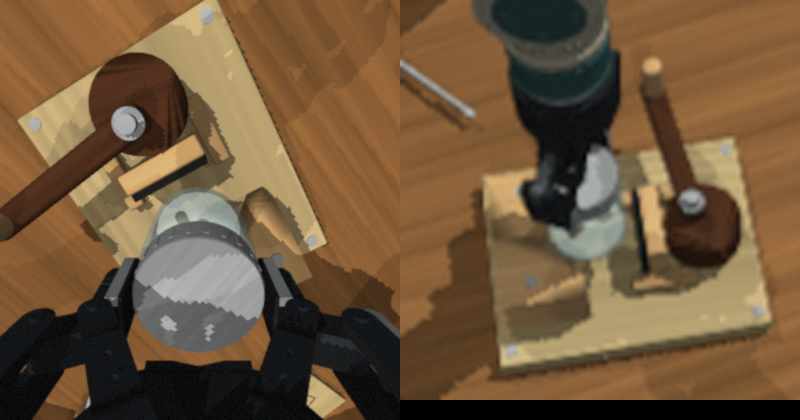

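The jar hangs over the gap between the V and the jaw, foot just above the block top. I'll lower it with a small correction.

>>> play_rows([
  [50, -1.8, -1.3, 0, 0, 0, 0],
  [50, 0, 0, 10, 0, 0, 0],
  [50, 0, 0, 15, 0, 0, 0],
  [50, 0, 0, 10, 0, 0, 0],
  [50, 0, 0, 5, 0, 0, 0],
  [50, 0, 0, 0, 0, 0, 0],
  [50, 0, 0, 0, 0, 0, 0],
])

```text
time: 8.93
tool_pos: [0.5959, -0.1646, 0.0837]
eef_rot: [[0.631, 0.776, 0.001], [0.776, -0.631, -0.0], [0.0, 0.001, -1.0]]
wrist_force: [0.1, -0.4, -4.0]
gripper_width: 0.708
```

Run:
```python
from h import *
s=r.read_state();print(s["tool_pos"],s["wrist_force"],s["wrist_torque"],delta([.596,-.164,.0785]))
```

```text
[ 0.59586862 -0.16456132  0.08369153] [ 0.13648128 -0.40158516 -4.00985369] [-0.04257038 -0.06628271 -0.05364053] [ 0.5 -0.3  5.2]
```

>>> play_rows([
  [50, 0, 0, 3, 0, 0, 0],
  [50, 0, 0, 2, 0, 0, 0],
  [50, 0, 0, 0, 0, 0, 0],
  [50, 0, 0, 0, 0, 0, 0],
])

```text
time: 9.43
tool_pos: [0.5955, -0.1645, 0.0785]
eef_rot: [[0.631, 0.776, 0.0], [0.776, -0.631, -0.0], [0.0, 0.0, -1.0]]
wrist_force: [0.6, -0.3, -3.0]
gripper_width: 0.703
```

>>> play_rows([
  [50, 0, 0, 1, 0, 0, 0],
  [50, 0, 0, 0, 0, 0, 0],
  [50, 0, 0, 0, 0, 0, 0],
])

```text
time: 9.8
tool_pos: [0.5955, -0.1645, 0.0784]
eef_rot: [[0.631, 0.776, 0.0], [0.776, -0.631, -0.0], [-0.0, 0.001, -1.0]]
wrist_force: [-3.3, 0.9, 5.7]
gripper_width: 0.703
```

>>> play_rows([
  [85, 0, 0, 0, 0, 0, 0],
  [85, 0, 0, 0, 0, 0, 0],
  [85, 0, 0, 0, 0, 0, 0],
  [85, 0, 0, -10, 0, 0, 0],
  [85, 0, 0, -30, 0, 0, 0],
  [85, 0, 0, -45, 0, 0, 0],
  [85, 0, 0, -45, 0, 0, 0],
  [85, 0, 0, 0, 0, 0, 0],
])

```text
time: 10.8
tool_pos: [0.5989, -0.1657, 0.2133]
eef_rot: [[0.631, 0.776, 0.01], [0.776, -0.631, -0.004], [0.003, 0.01, -1.0]]
wrist_force: [0.6, 0.7, -0.6]
gripper_width: 0.993
```

>>> play_rows([
  [50, 0, 0, 0, 0, 0, -0.182],
  [50, 0, 0, 0, 0, 0, -0.182],
  [50, 0, 0, 0, 0, 0, -0.182],
  [50, 0, 0, 0, 0, 0, -0.182],
  [50, 0, 0, 0, 0, 0, -0.182],
  [50, 0, 0, 0, 0, 0, -0.182],
  [50, 0, 0, 0, 0, 0, -0.182],
  [50, 0, 0, 0, 0, 0, -0.182],
  [50, 0, 0, 0, 0, 0, -0.182],
  [50, 0, 0, 0, 0, 0, -0.182],
  [50, 0, 0, 0, 0, 0, -0.182],
  [50, 0, 0, 0, 0, 0, -0.182],
])

```text
time: 12.3
tool_pos: [0.5948, -0.1641, 0.2063]
eef_rot: [[-0.998, 0.064, -0.002], [0.064, 0.998, 0.001], [0.002, 0.001, -1.0]]
wrist_force: [0.4, 0.7, 0.4]
gripper_width: 0.587
```

Run:
```python
from h import *
s=r.read_state();print(s["tool_pos"],s["eef_rot"],s["joints"],delta([.4967,-.0705,.08]))
```

```text
[ 0.59478674 -0.16414273  0.20634615] [[-9.97960180e-01  6.38203342e-02 -1.56327315e-03]
 [ 6.38194363e-02  9.97961271e-01  6.17758595e-04]
 [ 1.59951161e-03  5.16731268e-04 -9.99998587e-01]] [-3.73994734e-01  2.77011777e-01 -7.89048310e-02  1.21656062e+00
  3.93482822e-06 -3.10131404e-01] [103.7  87.1 126.6]
```

>>> play_rows([
  [50, 34, 29, 0, 0, 0, 0],
  [50, 35, 29, 0, 0, 0, 0],
  [50, 35, 29, 0, 0, 0, 0],
  [50, 0, 0, 40, 0, 0, 0],
  [50, 0, 0, 0, 0, 0, 0],
  [50, 0, 0, 0, 0, 0, 0],
])

```text
time: 13.05
tool_pos: [0.4981, -0.0706, 0.1677]
eef_rot: [[-0.998, 0.07, -0.0], [0.07, 0.998, 0.0], [0.0, 0.0, -1.0]]
wrist_force: [1.0, 1.1, 0.2]
gripper_width: 0.584
```

Run:
```python
from h import *
s=r.read_state();im,c=snap("wrist","w8");print(s["tool_pos"],proj(c,[.4967,-.0705,.112]),proj(c,[.6106,-.0782,.08]),proj(c,[.5951,-.169,.104]),delta([.4967,-.0705,.08]))
```

```text
[ 0.49812042 -0.07058261  0.16772263] (np.float64(277.3449050530563), np.float64(229.76599714140602)) (np.float64(277.84093516444125), np.float64(330.9719217806663)) (np.float64(169.45092284273676), np.float64(341.78184499289137)) [ 2.3  0.2 88.3]
```

View pics/w8.png

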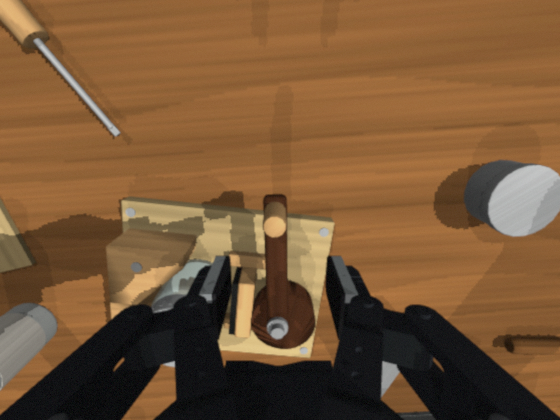

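The peg top shows at (275,226) against a predicted (277,230), a match within about 3 mm. The jar stands between the V and the jaw. I'll descend and grip the peg.

>>> play_rows([
  [50, 4.5, -0.5, 20, 0, 0, 0],
  [50, 0, 0, 30, 0, 0, 0],
  [50, 0, 0, 25, 0, 0, 0],
  [50, 0, 0, 12, 0, 0, 0],
  [50, 0, 0, 0, 0, 0, 0],
  [10, 0, 0, 0, 0, 0, 0],
  [10, 0, 0, 0, 0, 0, 0],
  [10, 0, 0, 0, 0, 0, 0],
  [10, 0, 0, 0, 0, 0, 0],
  [10, 0, 0, 0, 0, 0, 0],
  [10, 0, 0, 0, 0, 0, 0],
], newtons=35)

```text
time: 14.48
tool_pos: [0.4943, -0.0714, 0.0817]
eef_rot: [[-0.998, 0.07, 0.002], [0.07, 0.998, -0.002], [-0.002, -0.002, -1.0]]
wrist_force: [-1.7, -2.8, 6.4]
gripper_width: 0.199
```

Run:
```python
from h import *
s=r.read_state();print(s["tool_pos"],s["gripper_width"]*85.4,s["wrist_force"],s["joints"])
pv=np.array([.6106,-.0782]);d=s["tool_pos"][:2]-pv;print(np.linalg.norm(d),np.arctan2(d[1],d[0]),np.arctan2(s["eef_rot"][1,0],s["eef_rot"][0,0]))
```

```text
[ 0.49433863 -0.07142267  0.08174029] 17.013844256236847 [-1.6915136  -2.83661372  6.37861035] [-0.27214195  0.18589071 -0.48481613  0.89731265 -0.00143645 -0.20201582]
0.11645874017354273 3.0833646746111065 3.0714669202437066
```

>>> play_rows([
  [10, -0.6, 11.5, 0, 0, 0, 0.1],
  [10, -0.6, 11.5, 0, 0, 0, 0.1],
  [10, -0.6, 11.5, 0, 0, 0, 0.1],
  [10, -0.6, 11.5, 0, 0, 0, 0.1],
  [10, -0.6, 11.5, 0, 0, 0, 0.1],
  [10, -0.6, 11.5, 0, 0, 0, 0.1],
  [10, -0.6, 11.5, 0, 0, 0, 0.1],
  [10, -0.6, 11.5, 0, 0, 0, 0.1],
  [10, -0.6, 11.5, 0, 0, 0, 0.1],
  [10, -0.6, 11.5, 0, 0, 0, 0.1],
  [10, 0, 0, 0, 0, 0, 0],
  [10, 0, 0, 0, 0, 0, 0],
])

```text
time: 15.98
tool_pos: [0.5548, 0.0232, 0.0818]
eef_rot: [[-0.481, 0.877, 0.004], [0.877, 0.481, 0.002], [-0.0, 0.004, -1.0]]
wrist_force: [0.3, 2.7, 5.7]
gripper_width: 0.201
```

```bash
cat > st.py <<'E'
from h import *
s=r.read_state();R=s["eef_rot"];print(s["time"],s["tool_pos"],s["gripper_width"]*85.4,"F tool",R.T@s["wrist_force"],"T",R.T@s["wrist_torque"],s["joints"])
pv=np.array([.6106,-.0782]);d=s["tool_pos"][:2]-pv;print(np.linalg.norm(d),np.arctan2(d[1],d[0]),np.arctan2(R[1,0],R[0,0]))
E
python3 st.py
```

```text
15.975 [0.55481294 0.02315946 0.08175576] 17.17416097593049 F tool [ 2.24136608  1.57296291 -5.71024613] T [-0.10647092  0.1963252   0.00283225] [-0.07570939  0.27533331 -0.36711777  0.92484291  0.00191466  0.99350909]
0.11569760634666967 2.073937644226735 2.072376914615278
```

>>> play_rows([
  [10, -0.6, 11.5, 0, 0, 0, 0.1],
  [10, -0.6, 11.5, 0, 0, 0, 0.1],
  [10, -0.6, 11.5, 0, 0, 0, 0.1],
  [10, -0.6, 11.5, 0, 0, 0, 0.1],
  [10, -0.6, 11.5, 0, 0, 0, 0.1],
  [10, -0.2, 5.8, 0, 0, 0, 0.05],
  [10, 0, 0, 0, 0, 0, 0],
], newtons=50)

```text
time: 16.85
tool_pos: [0.6149, 0.0375, 0.0818]
eef_rot: [[0.048, 0.999, 0.002], [0.999, -0.048, 0.003], [0.003, 0.001, -1.0]]
wrist_force: [-0.6, 1.5, 7.3]
gripper_width: 0.194
```

```bash
python3 st.py
```

```text
16.85 [0.61489104 0.03751904 0.08180504] 16.598016488682774 F tool [ 1.45565358 -0.67110122 -7.32413938] T [ 0.42468842  0.4013457  -0.18781385] [-0.04528009  0.37252762 -0.22812854  0.96874415  0.00279324  1.57319123]
0.11579857044943924 1.5337317435984703 1.5231252262058537
```

>>> play_rows([
  [10, -0.1, 5.8, 0, 0, 0, 0.05],
  [10, -0.1, 5.8, 0, 0, 0, 0.05],
  [10, 0, 0, 0, 0, 0, 0],
])

```text
time: 17.23
tool_pos: [0.622, 0.0367, 0.0816]
eef_rot: [[0.147, 0.989, -0.007], [0.989, -0.147, 0.003], [0.002, -0.007, -1.0]]
wrist_force: [-10.1, 2.5, 15.2]
gripper_width: 0.195
```

```bash
python3 st.py
```

```text
17.225 [0.62202758 0.03669254 0.08163321] 16.610893136669223 F tool [  0.97572045 -10.47790813 -15.09461236] T [ 2.13466534  0.20608382 -0.05788809] [-0.04596094  0.38903959 -0.20391848  0.98485106  0.00251615  1.67283552]
0.11545945382956545 1.4716591800148715 1.422780897195406
```

>>> play_rows([
  [10, -0.1, 4, 0, 0, 0, 0.03],
  [10, 0, 4, 0, 0, 0, 0],
  [10, 0, 0, 0, 0, 0, 0],
])

```text
time: 17.6
tool_pos: [0.6222, 0.0365, 0.0814]
eef_rot: [[0.176, 0.984, -0.022], [0.984, -0.176, 0.005], [0.001, -0.022, -1.0]]
wrist_force: [-27.5, 5.6, 27.9]
gripper_width: 0.194
```

```bash
python3 st.py
```

```text
17.6 [0.62215737 0.03648285 0.08136534] 16.600067762362738 F tool [  0.73841148 -28.65756303 -27.25931537] T [ 5.16122118e+00 -1.26471184e-01  4.01543436e-03] [-0.04685905  0.39856802 -0.19040904  1.00353032  0.00372884  1.70110918]
0.11526373371171492 1.4703586414916874 1.393574315089382
```

The stop is reached: 28 N with no further movement, after 1.61 rad of travel. I'll ease off, release and rise.

>>> play_rows([
  [10, 0, -5, 0, 0, 0, 0],
  [40, 0, 0, 0, 0, 0, 0],
  [40, 0, 0, 0, 0, 0, 0],
  [40, 0, 0, 0, 0, 0, 0],
  [40, 0, 0, -15, 0, 0, 0],
  [40, 0, 0, -40, 0, 0, 0],
  [40, 0, 0, -50, 0, 0, 0],
  [85, 0, 0, -20, 0, 0, 0],
  [85, 0, 0, 0, 0, 0, 0],
  [85, 0, 0, 0, 0, 0, 0],
])

```text
time: 18.85
tool_pos: [0.628, 0.0346, 0.2045]
eef_rot: [[0.178, 0.984, -0.001], [0.984, -0.178, 0.0], [-0.0, -0.001, -1.0]]
wrist_force: [-0.0, -0.7, -0.4]
gripper_width: 0.999
```

```bash
python3 st.py
python3 - <<'E'
from h import *
im,c=snap("wrist");t,ct=snap("top");s,cs=snap("scene")
o=np.zeros((400,800,3),np.uint8);o[:,:400]=cv2.resize(t[150:230,290:370],(400,400),interpolation=cv2.INTER_CUBIC);o[:,400:]=cv2.resize(s[200:300,190:290],(400,400),interpolation=cv2.INTER_CUBIC)
cv2.imwrite("pics/p9.png",o[:,:,::-1])
print(proj(ct,[.5951,-.169,.104]),proj(cs,[.5951,-.169,.104]),delta([.5951,-.169,.2]))
E
```

```text
18.85 [0.62799942 0.03461009 0.20446904] 85.35082238721844 F tool [-0.65355362  0.07096719  0.38541227] T [ 0.02179934 -0.01330515 -0.04569936] [-4.76762103e-02  2.98663483e-01 -5.40408925e-02  1.21948402e+00
  1.91855543e-07  1.70219762e+00]
0.11414401763754826 1.4177657941208415 1.3917189461123245
(np.float64(349.83483750593905), np.float64(184.08893076663603)) (np.float64(232.93150715770923), np.float64(243.2336335872597)) [-206.2    4.5    3.5]
```

View pics/p9.png

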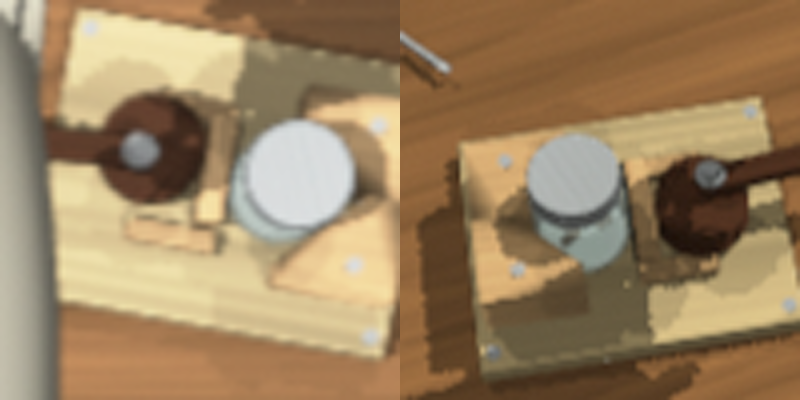

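The lid is at top-view (349.8,184.4) against a predicted seat of (349.8,184.1), so the jar is home and the lever is over. Now for the lid.

>>> play_rows([
  [85, -41, 1, 0, 0, 0, 0],
  [85, -42, 1, 0, 0, 0, 0],
  [85, -42, 1, 0, 0, 0, 0],
  [85, -41, 1, 0, 0, 0, 0],
  [85, -40, 0.5, 0, 0, 0, 0],
  [85, 0, 0, 50, 0, 0, 0],
  [85, 0, 0, 40, 0, 0, 0],
  [85, 0, 0, 20, 0, 0, 0],
  [85, 0, 0, 10, 0, 0, 0],
  [85, 0, 0, 0, 0, 0, 0],
  [85, 0, 0, 0, 0, 0, 0],
])

```text
time: 20.38
tool_pos: [0.5972, -0.1692, 0.0864]
eef_rot: [[0.178, 0.984, 0.002], [0.984, -0.178, -0.001], [-0.0, 0.002, -1.0]]
wrist_force: [0.6, -0.5, 0.1]
gripper_width: 0.993
```

```bash
python3 st.py; python3 -c "
from h import *
print(delta([.5951,-.169,.0795]))"
```

```text
20.375 [ 0.59721427 -0.16915004  0.08636119] 84.81958077129241 F tool [-0.3786095   0.70525418 -0.10879597] T [ 0.01635988 -0.01084195  0.04580837] [-3.80095112e-01  3.75204499e-01 -2.13153010e-01  9.80555607e-01
 -2.04170341e-05  1.36953733e+00]
0.0919297971373302 -1.7169239885494498 1.3919598304772962
[-0.2 -2.1  6.9]
```

>>> play_rows([
  [85, -0.2, -2, 6.5, 0, 0, 0],
  [85, 0, 0, 0, 0, 0, 0],
  [50, 0, 0, 0, 0, 0, 0],
  [50, 0, 0, 0, 0, 0, 0],
  [50, 0, 0, 0, 0, 0, 0],
  [50, 0, 0, 0, 0, 0, 0],
  [50, 0, 0, 0, 0, 0, 0],
  [50, 0, 0, 0, 0, 0, 0],
], newtons=100)

```text
time: 21.38
tool_pos: [0.5943, -0.1689, 0.0801]
eef_rot: [[0.177, 0.984, -0.0], [0.984, -0.177, -0.001], [-0.001, 0.0, -1.0]]
wrist_force: [-2.5, -0.0, 5.4]
gripper_width: 0.696
```

```bash
python3 st.py
```

```text
21.375 [ 0.59425279 -0.16887804  0.08005299] 59.45231574857851 F tool [-0.44512032 -2.44491286 -5.42939753] T [ 0.66646094 -0.0334265  -0.19199657] [-3.81183974e-01  3.77946789e-01 -2.24314696e-01  9.68345394e-01
 -6.28545080e-04  1.36787613e+00]
0.09213977791444754 -1.749158013519081 1.3925324743288527
```

>>> play_rows([
  [50, 0, 0, 0, 0, 0, -0.09],
  [50, 0, 0, 0, 0, 0, -0.09],
  [50, 0, 0, 0, 0, 0, -0.09],
  [50, 0, 0, 0, 0, 0, -0.09],
  [50, 0, 0, 0, 0, 0, -0.09],
  [50, 0, 0, 0, 0, 0, -0.09],
  [50, 0, 0, 0, 0, 0, -0.09],
  [50, 0, 0, 0, 0, 0, -0.09],
  [50, 0, 0, 0, 0, 0, -0.09],
  [50, 0, 0, 0, 0, 0, -0.09],
  [50, 0, 0, 0, 0, 0, -0.09],
  [50, 0, 0, 0, 0, 0, 0],
])

```text
time: 22.88
tool_pos: [0.5949, -0.1692, 0.0801]
eef_rot: [[-0.725, 0.689, 0.001], [0.689, 0.725, -0.001], [-0.002, -0.0, -1.0]]
wrist_force: [-1.8, -0.4, 6.2]
gripper_width: 0.693
```

```bash
python3 st.py
```

```text
22.875 [ 0.59485184 -0.16921126  0.08012764] 59.20534342612517 F tool [ 0.97170744 -1.52266107 -6.21705478] T [0.32008883 0.20197326 0.01825094] [-3.81300355e-01  3.78037977e-01 -2.23998861e-01  9.67130209e-01
 -6.79547708e-04  3.78825632e-01]
0.09236370113826341 -1.7421350127053834 2.381466138607656
```

>>> play_rows([
  [50, 0, 0, 0, 0, 0, -0.093],
  [50, 0, 0, 0, 0, 0, -0.093],
  [50, 0, 0, 0, 0, 0, -0.093],
  [50, 0, 0, 0, 0, 0, -0.092],
  [50, 0, 0, 0, 0, 0, 0],
  [50, 0, 0, 0, 0, 0, 0],
])

```text
time: 23.62
tool_pos: [0.5948, -0.1693, 0.0801]
eef_rot: [[-0.925, 0.38, 0.001], [0.38, 0.925, -0.001], [-0.002, -0.001, -1.0]]
wrist_force: [-1.1, -0.3, 5.1]
gripper_width: 0.695
```

```bash
python3 st.py
```

```text
23.625 [ 0.59476009 -0.16932638  0.08011488] 59.360388208622126 F tool [ 0.90964435 -0.66557063 -5.12936172] T [0.253072   0.34202359 0.01326991] [-0.38138254  0.37804919 -0.2240131   0.9672231  -0.00099016  0.00857371]
0.09249281221543151 -1.742900296651587 2.751636393954787
```

>>> play_rows([
  [50, 0, 0, -2, 0, 0, 0],
  [50, 0, 0, -2, 0, 0, 0],
  [50, 0, 0, 0, 0, 0, 0],
])

```text
time: 24.0
tool_pos: [0.5943, -0.1691, 0.0827]
eef_rot: [[-0.925, 0.38, -0.0], [0.38, 0.925, -0.001], [-0.0, -0.001, -1.0]]
wrist_force: [-0.4, -2.4, -0.6]
gripper_width: 0.693
```

>>> play_rows([
  [50, 0, 0, -4, 0, 0, 0],
  [50, 0, 0, -5, 0, 0, 0],
  [50, 0, 0, -6, 0, 0, 0],
  [50, 0, 0, -7, 0, 0, 0],
  [50, 0, 0, -7, 0, 0, 0],
  [50, 0, 0, -6, 0, 0, 0],
  [50, 0, 0, -5, 0, 0, 0],
  [50, 0, 0, 0, 0, 0, 0],
  [50, 0, 0, 0, 0, 0, 0],
])

```text
time: 25.12
tool_pos: [0.5941, -0.1686, 0.1226]
eef_rot: [[-0.925, 0.379, -0.0], [0.379, 0.925, 0.0], [0.0, 0.0, -1.0]]
wrist_force: [0.6, 0.2, -0.4]
gripper_width: 0.689
```

```bash
python3 st.py
python3 - <<'E'
from h import *
im,c=snap("wrist");s,cs=snap("scene")
u,v=proj(cs,[.5951,-.169,.104]);u=int(u);v=int(v)
o=np.zeros((420,800,3),np.uint8);o[:,:400]=im[:,80:480];o[:400,400:]=cv2.resize(s[v-50:v+50,u-50:u+50],(400,400),interpolation=cv2.INTER_CUBIC)
cv2.imwrite("pics/p10.png",o[:,:,::-1])
E
```

```text
25.125 [ 0.59411576 -0.16864227  0.12261307] 58.877941449219804 F tool [-0.50056041  0.44930928  0.43377466] T [-0.03644724 -0.05426587 -0.00762267] [-3.81226616e-01  3.38064798e-01 -1.81604104e-01  1.05156179e+00
  3.78900496e-05  7.62390577e-03]
0.09193222398786302 -1.7510799505852943 2.7527421314024227
```

View pics/p10.png

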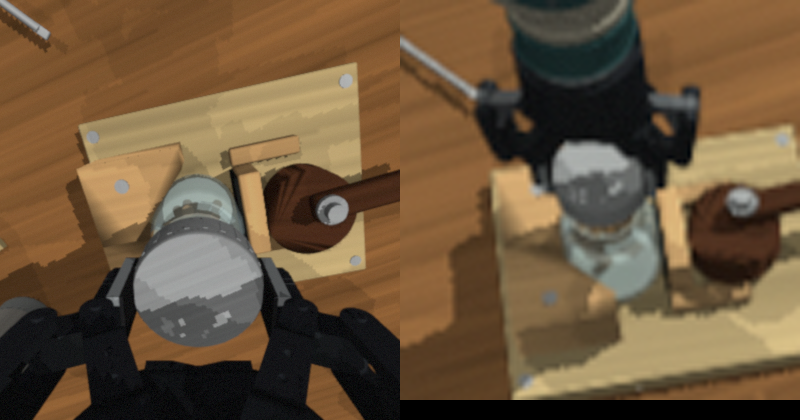

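The lid is held level at about (200,290) in the left panel, clear of the open jar, which is still clamped in the V with the lever over. I'll hand it in.

```bash
python3 -c "
from h import *
print(r.finish_job())"
```

```text
the job is handed in; nothing more can be done
None
```

I carried the jar into the V block and swung the cam lever over to its end stop. I then unscrewed the lid by about 78° (1.36 rad) and handed in at about 25 s, still holding the lid. The hand-in gave no verdict.

- **Clamp:** The lever stopped dead under a push of 28 N at the peg, after about 1.61 rad of travel. That matches the end stop if it started near 0.13 rad; I had no direct reading of the joint. In the top view the jar's lid was within 1 pixel of its expected seat.
- **Lid:** After turning, it lifted with almost no pull (under 1 N). The tool rose 42.5 mm, which puts the lid's lower edge about 24 mm above the rim. It is level and centred within about 1 mm by the tool reading, and the grip was 100 N.
- **Jar and bench:** The last picture shows the open jar upright in the V with the lever still over. I saw nothing disturbed, though I did not measure the other items again.
- **Small disagreements:** The two cameras gave lid positions differing by 2 to 4 mm, and the tool pose drifted 2 to 3 mm between high and low poses. Both were inside the grip and seating tolerances. The lid read as 59 to 60 mm wide against its stated 62 mm. I could not measure the contact force between jar and jig directly.

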